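# Make up two optics kits for the vision lab

### The job

Make up the two optics kits from the stock on the bench. In the three-well tray put the mounted lens in the large round end well, the beamsplitter cube in the square end well and the tall lens barrel in the middle; in the two-well tray put the filter holder in the rectangular well and the pedestal post in the round one, in each tray loading the tall part (the barrel, the post) last. Set every part down upright and flat inside its rim without dropping it, let go of it, and leave the short barrel, the mouse and the webcam where they are.

Things in the scene. Friction and masses are not known exactly. Their poses are not given: they have to be found in the camera images.
- tray3: Fixed kit tray, three wells in a row: grey plate 82 x 222 mm, 4 mm thick, white rims 3 mm thick to 10 mm above the bench. Origin: underside, centre of middle well; x across, y along the row, z up; parts stand at z = 4 mm. Inner sizes: large round well dia. 68 at y = +72; middle round dia. 60 at y = 0; square 58 x 58 at y = -68 mm. Its y is within 15 degrees of world y.
- tray2: Fixed kit tray, two wells: grey plate 78 x 152 mm, 4 mm thick, white rims 3 mm thick to 10 mm above the bench. Origin: underside, centre of the plate; x across, y along the row, z up; parts stand at z = 4 mm. Inner sizes: round well dia. 60 at y = +37; rectangular well 46 (x) by 66 (y) at y = -36 mm. Its y is within 15 degrees of world y.
- lens: Mounted lens: low dark steel disc, diameter 52 mm, 22 mm high, with a light metal ring and pale glass dome (3 mm) on top. Rigid. Origin: centre of its underside, z up.
- cube: Beamsplitter cube: aluminium block 40 x 40 x 40 mm with a round glass port in each side and a square glass window with a diagonal line on top. Origin: centre of its underside, x and y square to its sides, z up.
- filter: Filter holder: grey rectangular block, 28 mm along its x, 46 mm along its y, 22 mm high, with a dark window on top. Origin: centre of its underside.
- barrel: Tall lens barrel: upright aluminium tube with black bands, diameter 36 mm, 95 mm high, glass at its top. Origin: centre of its underside, z up.
- post: Pedestal post: polished steel rod, diameter 20 mm, rising to 85 mm from a round foot of diameter 40 mm (10 mm thick, shoulder tapering in to the rod by 12 mm up). Origin: centre of its underside, z up.
- short_barrel: Short lens barrel, not needed: like the tall one but only 45 mm high (diameter 36 mm). Stands in the row of stock and stays there. Origin: centre of its underside.
- mouse: Bystander: white computer mouse, 100 x 58 x 30 mm, loose on the bench. Origin: centre of its underside.
- webcam: Bystander: grey and black desk webcam, 90 mm wide, 72 mm high on a 50 x 70 mm foot, loose on the bench. Origin: centre of its underside.
Mind the look-alikes: they are no part of the job. Several things look just like the filter: the one meant starts nearest to the robot's base.

How it is judged:
At the end, for the whole second after the job is handed in: All five parts in their own wells: within 13 mm of the well centre along both tray axes, underside on the plate (1 to 7.5 mm above the bench), within 0.1 rad of upright, released and at rest; short barrel, mouse and webcam within 20 mm of where they began (x of lens in the frame of tray3 between -0.013 and 0.013 m and y of lens in the frame of tray3 between 0.059 and 0.085 m and z of lens in the frame of tray3 between 0.001 and 0.0075 m and angle between each of lens, cube, barrel, filter, post's own z axis and vertical below 0.1 rad and linear speed of each of lens, cube, barrel, filter, post below 0.02 m/s and contact force between each of lens, cube, barrel, filter, post and the fingers below 0.05 N and x of cube in the frame of tray3 between -0.013 and 0.013 m and y of cube in the frame of tray3 between -0.081 and -0.055 m and z of cube in the frame of tray3 between 0.001 and 0.0075 m and x of barrel in the frame of tray3 between -0.013 and 0.013 m and y of barrel in the frame of tray3 between -0.013 and 0.013 m and z of barrel in the frame of tray3 between 0.001 and 0.0075 m and x of filter in the frame of tray2 between -0.013 and 0.013 m and y of filter in the frame of tray2 between -0.049 and -0.023 m and z of filter in the frame of tray2 between 0.001 and 0.0075 m and x of post in the frame of tray2 between -0.013 and 0.013 m and y of post in the frame of tray2 between 0.024 and 0.05 m and z of post in the frame of tray2 between 0.001 and 0.0075 m and distance of each of short_barrel, mouse, webcam from where it was at the start of the episode below 0.02 m); the robot touches nothing.
It fails at once if the tall barrel is put in its well while the lens or the cube is not yet in the same tray's end wells (x of barrel in the frame of tray3 between -0.02 and 0.02 m and y of barrel in the frame of tray3 between -0.02 and 0.02 m and z of barrel in the frame of tray3 between -0.01 and 0.012 m and not (x of lens in the frame of tray3 between -0.02 and 0.02 m and y of lens in the frame of tray3 between 0.052 and 0.092 m and z of lens in the frame of tray3 between -0.01 and 0.012 m and x of cube in the frame of tray3 between -0.02 and 0.02 m and y of cube in the frame of tray3 between -0.088 and -0.048 m and z of cube in the frame of tray3 between -0.01 and 0.012 m)).
It fails at once if the post is put in its well while the filter holder is not yet in the same tray (x of post in the frame of tray2 between -0.02 and 0.02 m and y of post in the frame of tray2 between 0.017 and 0.057 m and z of post in the frame of tray2 between -0.01 and 0.012 m and not (x of filter in the frame of tray2 between -0.02 and 0.02 m and y of filter in the frame of tray2 between -0.056 and -0.016 m and z of filter in the frame of tray2 between -0.01 and 0.012 m)).
It fails at once if a part is dropped: it moves faster than 0.45 m/s while no finger touches it (a fall of about 10 mm) ((contact force between lens and the fingers below 0.02 N and linear speed of lens above 0.45 m/s) or (contact force between cube and the fingers below 0.02 N and linear speed of cube above 0.45 m/s) or (contact force between barrel and the fingers below 0.02 N and linear speed of barrel above 0.45 m/s) or (contact force between filter and the fingers below 0.02 N and linear speed of filter above 0.45 m/s) or (contact force between post and the fingers below 0.02 N and linear speed of post above 0.45 m/s)).
It fails at once if the short barrel, the mouse or the webcam is shifted by more than 20 mm (distance of any of short_barrel, mouse, webcam from where it was at the start of the episode above 0.02 m).
It also fails if it takes over 128 s, if anything falls off the work surface, if the arm or the gripper's body presses on something with over 40 N, if the wrist force passes 120 N, or if a joint passes its speed limit or range.

### The arm

A 6-joint arm with a two-finger parallel gripper is mounted at the origin on the work surface. World frame = base frame: x ahead of the robot, y to its left, z up, the work surface at z = 0. Lengths are in m, angles in rad, forces in N, time in s.
With the tool pointing down it reaches from about 0.35 to 0.85 m from the base axis. Payload 8.1 kg.
Tool frame: the origin (TCP) lies midway between the tips of the shut fingers; the grasp point (between the pads) lies 19 mm behind it (hold_point_z is the distance from the TCP to the grasp point, in m); z points along the fingers, y is the line along which they close (so a half turn about z gives the same grasp; the last joint's range is limited). The gripper opens to 93 mm and grips with 3 to 60 N. Pads are 15 mm wide; open, the fingers measure 128 mm over their backs; the gripper's body (75 mm by 188 mm) begins 65 mm behind the grasp point.
Start: joints at [-1.269, 0.13, 1.488, -0, 1.523, -0.085], TCP at [0.226, -0.556, 0.219] pointing down, gripper open.
Joint ranges: [-2.96, 2.96], [-0.89, 2.26], [0.02, 2.5], [-1.34, 4.48], [0, 2.73], [-2.66, 2.66]. Speed limits (rad/s): [2.39, 2.39, 2.79, 3.14, 3.14, 3.14].

### API

Orientations are given as [roll, pitch, yaw] about the fixed x, y, z axes, in that order (R = Rz(yaw) Ry(pitch) Rx(roll)).
In Python, from cell import * gives the robot as it stands.
- The arm moves only by the tool jog_arm, never from a script. Its argument "moves" is a list of rows, each an object of numbers: "x", "y", "z": the shift along the tool's x, y, z in cm; "yaw": the turn about the tool's z in degrees. In form: [{"x": .., "y": .., "z": .., "yaw": ..}, ...]. A call has 1 to 10 rows; each row is the pose to reach, as a shift and turn from the pose commanded when the call began, along the tool's axes at that moment; what a row does not reach only later rows make up. A row lasts 1/10 s, in which the tool goes at most 50 mm and 8.59 degrees, less where a joint would pass 70% of its speed; a pose out of reach is approached as far as the arm can. A call with a gripper value outside its range is refused whole. "grip" is the finger opening in cm, from 0 to 9.3, set as the call begins (left out, the last holds). The fingers move at their own pace and stop on an object; "squeeze" is the grip in N (left out, the last holds). Time passes only in rows, so rows that repeat a pose let the fingers close. It gives the time, the measured TCP pose, the force, the opening and the grip force at its end, in the units of the state.
- observe(): the state, without advancing time (a new reading comes with each control period).
- camera(name): name is "scene" or "top"; returns the picture (420x560x3 uint8, red, green, blue); there is no depth.
- get_calibration(name): a dict with "intrinsics" (3x3 intrinsics, pixels), "world_to_cam" (4x4, takes a point from world to camera coordinates). Camera axes: x right, y up, looking along -z (the intrinsics and any distortion apply to the point x, -y, -z); pixel columns grow to the right and rows downward; lengths in m; the calibration is good to about 2 mm. A picture is of the moment at which its call begins. get_calibration takes no time and is no camera call.
- sign_off(): hands the job in; it is judged then, once.
The state is a dict: "t": time; "qpos": joint angles; "joint_vel": joint speeds; "effort": joint torques, N m; "tcp_pos": TCP position; "orientation": TCP orientation; "contact_force": force on the tool from outside, world axes, zero at the start; "moment": the same for the moment, N m; "finger_gap": finger opening in m; "gripper_force": force on a finger pad.
Only numpy, scipy, OpenCV 4.12 (cv2) and the standard library are available. Lean on these libraries where they do the work, as an engineer would, in place of code of your own. Each camera call takes 0.05 s, during which the arm holds its last target. There are 200 camera calls.

## Working session

There is one attempt and no reset: what is moved stays moved. The work goes in short steps, Python scripts to look and compute and a tool call to move; the robot and the scene stay as the last step left them, time stands still between calls to the robot, and variables do not carry over. Pictures are saved under pics/ and viewed, at most 14 in all, crops included, and the job is handed in when it is done.

Besides the shell and the picture viewer there is one more tool, called after ">>>" as name([rows], argument=value, ...), one row to a line, values as JSON. jog_arm: Moves the arm, as the interface text tells. Its arguments: {"type":"object","properties":{"moves":{"type":"array","items":{"type":"object","properties":{"x":{"type":"number"},"y":{"type":"number"},"z":{"type":"number"},"yaw":{"type":"number"}}}},"grip":{"type":"number"},"squeeze":{"type":"number"}},"required":["moves"]}

```bash
ls; mkdir -p pics; python3 - <<'E'
from cell import *
import cv2
for n in ("scene","top"):
    im=camera(n); cv2.imwrite(f"pics/{n}0.png",im[:,:,::-1])
    c=get_calibration(n); print(n,c)
print(observe())
E
```

```text
pics
scene {'intrinsics': array([[535.63752452,   0.        , 276.14910474],
       [  0.        , 535.63752452, 209.00684644],
       [  0.        ,   0.        ,   1.        ]]), 'world_to_cam': array([[ 0.08829049,  0.99605799, -0.00855951, -0.02716815],
       [-0.79740664,  0.07582657,  0.59865931,  0.39823458],
       [ 0.59694843, -0.04603052,  0.80095803, -1.82766315],
       [ 0.        ,  0.        ,  0.        ,  1.        ]])}
top {'intrinsics': array([[394.31193782,   0.        , 280.56418162],
       [  0.        , 394.31193782, 214.62620458],
       [  0.        ,   0.        ,   1.        ]]), 'world_to_cam': array([[ 0.01972336, -0.99942529, -0.02756965, -0.01546576],
       [ 0.99779853,  0.01792997,  0.06384835, -0.48689677],
       [-0.06331734, -0.02876826,  0.99757872, -1.11430469],
       [ 0.        ,  0.        ,  0.        ,  1.        ]])}
{'t': 0.1, 'qpos': array([-1.26943265e+00,  1.31107465e-01,  1.48915208e+00, -5.45446379e-06,
        1.52300279e+00, -8.53906037e-02]), 'joint_vel': array([ 6.55493912e-04, -8.41476016e-04, -2.73203871e-03, -4.42251351e-05,
       -3.55596320e-04, -1.04652686e-03]), 'effort': array([ 1.00265592e-03, -5.61340570e+01, -4.93096018e+01,  7.70741352e-02,
        2.90867651e-02, -4.79133507e-05]), 'tcp_pos': array([ 0.22618293, -0.555185  ,  0.21768936]), 'orientation': array([-3.13992859e+00, -1.36973889e-04,  3.86754434e-01]), 'contact_force': array([-0.30787962,  0.29391076, -0.40438677]), 'moment': array([-0.04701022, -0.0164382 , -0.06851234]), 'gripper_force': 0.0, 'finger_gap': 0.09322702048893672}
```

View pics/top0.png

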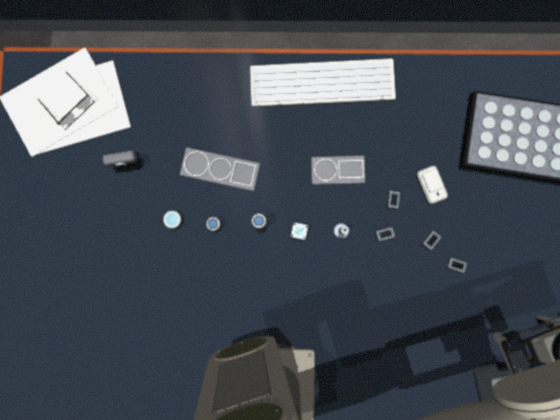

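View pics/scene0.png

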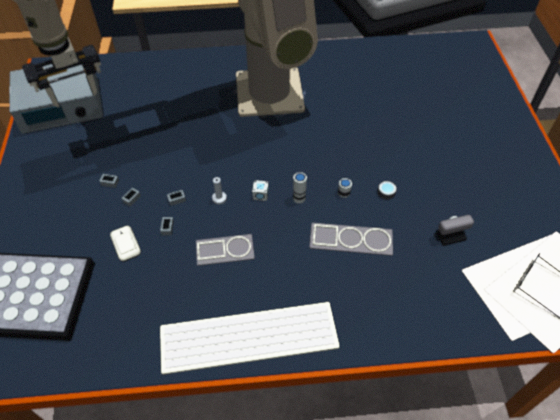

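The top view shows lens (172,219), short barrel (213,224), tall barrel (259,221), cube (300,231), post (342,230), four filter look-alikes, and trays at (220,168) and (338,170). In the scene view the tall barrel is at (300,187) and the short one at (345,186). I'll segment these and cast rays.

```bash
cat > h.py <<'E'
import numpy as np, cv2
from cell import *
def ray(n,u,v):
    c=get_calibration(n);K=c["intrinsics"];T=c["world_to_cam"]
    d=np.array([(u-K[0,2])/K[0,0],-(v-K[1,2])/K[1,1],-1.])
    R=T[:3,:3]; return -R.T@T[:3,3], R.T@d
def cast(n,u,v,z):
    o,d=ray(n,u,v); return (o+d*(z-o[2])/d[2])[:2]
def proj(n,p):
    c=get_calibration(n);K=c["intrinsics"];q=c["world_to_cam"][:3]@np.append(p,1)
    return K[0,2]+K[0,0]*q[0]/-q[2], K[1,2]+K[1,1]*-q[1]/-q[2]
E
python3 - <<'E'
from h import *
for n,r in (("top",(140,140,480,285)),("scene",(90,160,420,275))):
    im=cv2.imread(f"pics/{n}0.png").astype(int); x0,y0,x1,y1=r
    d=im-np.array(np.median(im[y0:y1,x0:x1].reshape(-1,3),axis=0))
    m=(np.abs(d).max(2)>35).astype(np.uint8); mm=np.zeros_like(m); mm[y0:y1,x0:x1]=m[y0:y1,x0:x1]
    k,l,s,c=cv2.connectedComponentsWithStats(mm)
    print(n)
    for i in range(1,k):
        if s[i,4]>15:
            cs,_=cv2.findContours((l==i).astype(np.uint8),0,2); rr=cv2.minAreaRect(np.vstack(cs))
            z=0.022; w=cast(n,*rr[0],z); print(np.round(c[i],1),s[i].tolist(),np.round(rr[0],1),np.round(rr[1],1),round(rr[2],1),'w',np.round(w,3),round(np.hypot(*w),3))
a=cv2.imread("pics/top0.png"); b=a[180:280,370:480]
cv2.imwrite("pics/c1.png",cv2.resize(a[140:250,150:400],None,fx=3.2,fy=3.2,interpolation=2))
cv2.imwrite("pics/c2.png",cv2.resize(b,None,fx=5,fy=5,interpolation=2))
E
```

```text
top
[465.8 158.2] [459, 140, 21, 32, 249] [470.2 155.2] [20.6 29.9] 5.7 w [ 0.665 -0.541] 0.858
[474.  152.1] [468, 140, 12, 25, 269] [473.5 152. ] [24. 11.] 90.0 w [ 0.675 -0.551] 0.871
[219.6 168.7] [180, 147, 80, 44, 2240] [219.4 168.5] [76.6 29.6] 12.5 w [0.617 0.172] 0.64
[337.7 169.5] [311, 155, 55, 30, 1513] [337.8 169.5] [28.1 54.1] 88.6 w [ 0.619 -0.168] 0.641
[140.5 162.7] [140, 158, 3, 10, 18] [141.  162.5] [2. 9.] 0.0 w [0.631 0.401] 0.748
[432.1 184.2] [417, 165, 31, 39, 791] [432.1 184.2] [36.7 22.2] 67.4 w [ 0.581 -0.434] 0.725
[393.6 199. ] [388, 191, 12, 18, 120] [393.6 199.3] [10.8 16.9] 5.7 w [ 0.536 -0.326] 0.627
[171.5 219. ] [163, 210, 18, 19, 275] [171.5 219. ] [18. 17.] 90.0 w [0.468 0.306] 0.56
[258.2 220.2] [251, 213, 15, 15, 186] [258. 220.] [14. 14.] 90.0 w [0.47  0.058] 0.474
[212.5 223.4] [206, 216, 14, 15, 168] [212.5 223. ] [13. 14.] 0.0 w [0.459 0.188] 0.496
[299.  230.6] [290, 222, 19, 18, 255] [299.1 230.6] [16.1 16.1] 11.3 w [ 0.442 -0.06 ] 0.446
[341.  230.1] [333, 223, 17, 15, 196] [341. 230.] [14. 16.] 90.0 w [ 0.446 -0.178] 0.481
[385.2 233.7] 
[... 1005 characters left out ...]
67, 190, 18, 12, 108] [175.6 195.3] [ 8.3 16.9] 73.3 w [ 0.438 -0.301] 0.531
[342.7 193.2] [338, 191, 12, 5, 25] [343.2 193.4] [11.2  3.1] 11.3 w [0.477 0.178] 0.509
[298.8 200.9] [295, 200, 9, 3, 17] [299. 201.] [2. 8.] 90.0 w [0.492 0.049] 0.495
[165.9 224. ] [160, 217, 13, 15, 133] [165.9 223.9] [10.7 15.4] 8.1 w [ 0.536 -0.325] 0.627
[351.4 238.3] [309, 222, 84, 33, 2157] [351.5 238. ] [83.5 26.6] 4.8 w [0.631 0.175] 0.654
[124.7 242.6] [110, 225, 31, 36, 750] [124.8 242.4] [32.5 23.8] 68.2 w [ 0.587 -0.433] 0.73
[224.3 249.1] [196, 234, 59, 31, 1465] [224.  249.1] [25.6 58.2] 83.3 w [ 0.634 -0.168] 0.655
[ 91.3 265.8] [90, 258, 5, 17, 52] [ 92. 266.] [ 4. 16.] 0.0 w [ 0.654 -0.512] 0.83
```

View pics/c1.png

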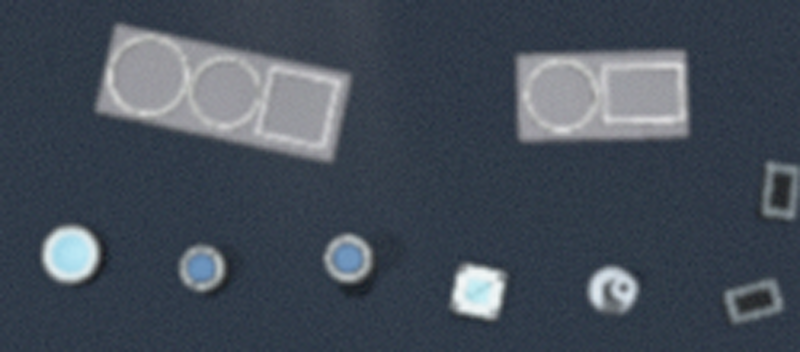

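View pics/c2.png

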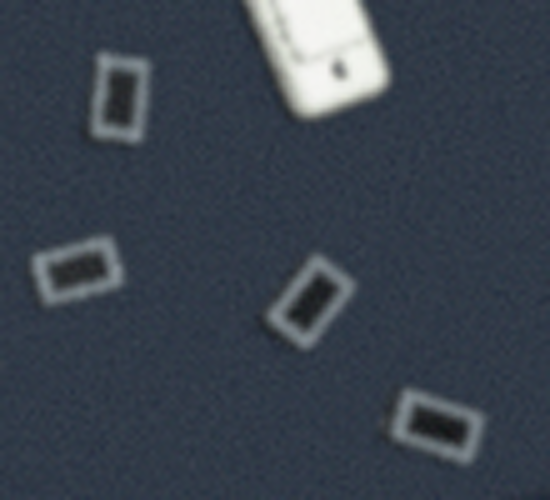

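```bash
cat >> h.py <<'E'
def up(im,r,f=8):
    x0,y0,x1,y1=r; M=np.float32([[f,0,-x0*f],[0,f,-y0*f]])
    return cv2.warpAffine(im,M,((x1-x0)*f,(y1-y0)*f),flags=cv2.INTER_CUBIC).astype(int)
def blob(im,r,f=8,frac=.5):
    "contour (full-res pixels) of the largest thing in r standing out from the bench"
    u=up(im,r,f); d=np.abs(u-np.median(up(im,(r[0]-6,r[1]-6,r[2]+6,r[3]+6),1)[[0,1,-1,-2]].reshape(-1,3),axis=0)).sum(2)
    m=(d>frac*np.percentile(d,90)).astype(np.uint8)
    c=max(cv2.findContours(m,0,1)[0],key=cv2.contourArea)[:,0].astype(float)/f+np.array(r[:2])
    return c
def rect(n,c,z):
    w=np.array([cast(n,*p,z) for p in c]).astype(np.float32); return cv2.minAreaRect(w*1000)
E
python3 - <<'E'
from h import *
P={n:cv2.imread(f"pics/{n}0.png") for n in("top","scene")}
R=dict(tray3=((172,140,268,197),.004),tray2=((304,149,373,191),.004),filter=((372,222,400,246),.022),cube=((288,219,311,243),.04),
 lens=((160,207,184,232),.024),barrel=((248,210,269,231),.095),short=((203,213,223,234),.045),post=((330,219,352,241),.01))
for k,(r,z) in R.items():
    c=blob(P["top"],r); q=rect("top",c,z); w=np.array([cast("top",*p,z) for p in c]).astype(np.float32)*1000
    print(k,np.round(q[0],1),np.round(q[1],1),round(q[2],1),'circ',np.round(cv2.minEnclosingCircle(w),1) if 0 else [np.round(t,1) for t in cv2.minEnclosingCircle(w)])
for n,r,s in(("top",R["tray3"][0],"t3"),("top",R["tray2"][0],"t2"),("scene",(302,216,400,262),"t3"),("scene",(190,230,260,272),"t2")):
    g=up(P[n],r).max(2) if 0 else up(P[n],r).min(2).astype(np.uint8)
    for t in range(130,215,5):
        m=(g>t).astype(np.uint8); cs,h=cv2.findContours(m,cv2.RETR_CCOMP,1)
        o=[]
        for c,hh in zip(cs,h[0]):
            a=cv2.contourArea(c)/64
            if hh[3]>=0 and a>120:
                pts=c[:,0]/8+np.array(r[:2]); q=rect(n,pts,.008)
                o.append((np.round(q[0],1).tolist(),np.round(q[1],1).tolist(),round(a)))
        if o: print(n,s,t,o)
E
```

```text
Traceback (most recent call last):
  File "h.py", line 8, in cast
    o,d=ray(n,u,v); return (o+d*(z-o[2])/d[2])[:2]
        ~~~^^^^^^^
  File "h.py", line 4, in ray
    c=get_calibration(n);K=c["intrinsics"];T=c["world_to_cam"]
ValueError: time passes only in moves, steps and waits
```

```bash
sed -i 's/^from cell import \*/from cell import *\nimport functools\nget_calibration=functools.cache(get_calibration)/' h.py
cat > m.py <<'E'
from h import *
P={n:cv2.imread(f"pics/{n}0.png") for n in("top","scene")}
R=dict(tray3=((172,140,268,197),.004),tray2=((304,149,373,191),.004),filter=((372,222,400,246),.022),cube=((288,219,311,243),.04),
 lens=((160,207,184,232),.024),barrel=((248,210,269,231),.095),short=((203,213,223,234),.045),post=((330,219,352,241),.01))
for k,(r,z) in R.items():
    c=blob(P["top"],r); q=rect("top",c,z); w=np.array([cast("top",*p,z) for p in c]).astype(np.float32)*1000
    print(k,np.round(q[0],1),np.round(q[1],1),round(q[2],1),'circ',[np.round(t,1) for t in cv2.minEnclosingCircle(w)])
for n,r,s in(("top",R["tray3"][0],"t3"),("top",R["tray2"][0],"t2"),("scene",(302,216,400,262),"t3"),("scene",(190,230,260,272),"t2")):
    g=up(P[n],r).min(2)
    for t in range(130,215,5):
        m=(g>t).astype(np.uint8); cs,h=cv2.findContours(m,cv2.RETR_CCOMP,1)
        o=[]
        for c,hh in zip(cs,h[0]):
            a=cv2.contourArea(c)/64
            if hh[3]>=0 and a>120:
                pts=c[:,0]/8+np.array(r[:2]); q=rect(n,pts,.008)
                o.append((np.round(q[0],1).tolist(),np.round(q[1],1).tolist(),round(a)))
        if o: print(n,s,t,o)
E
python3 m.py
```

```text
tray3 [619.7 176.3] [223.5  83.5] 78.5 circ [array([620.1, 176. ]), np.float64(117.2)]
tray2 [ 622.1 -169.7] [ 78.9 153.6] 2.2 circ [array([ 622.3, -169.5]), np.float64(83.7)]
filter [ 438.2 -302.4] [32.  49.8] 16.9 circ [array([ 438.5, -302.4]), np.float64(26.7)]
cube [442.1 -59.3] [42.5 42.5] 79.7 circ [array([441.5, -60.4]), np.float64(25.2)]
lens [468.6 305.5] [49.2 49.1] 2.1 circ [array([468.6, 305.5]), np.float64(25.2)]
barrel [465.9  50.2] [39.6 39.1] 64.6 circ [array([466.1,  50.4]), np.float64(20.2)]
short [457.4 182.7] [39.4 39.9] 54.6 circ [array([457.5, 182.8]), np.float64(20.2)]
post [ 447.4 -180.4] [43.  37.8] 86.9 circ [array([ 445.5, -180.3]), np.float64(21.8)]
top t3 155 [([607.4, 107.9], [53.1, 52.9], 303), ([620.9, 174.1], [54.6, 52.5], 263), ([635.0, 246.1], [62.1, 60.4], 332)]
top t3 160 [([607.3, 107.9], [54.5, 54.6], 323), ([635.3, 245.3], [63.4, 62.9], 354)]
top t3 165 [([607.2, 107.9], [55.7, 56.3], 339), ([635.2, 245.3], [65.2, 64.0], 371)]
top t3 170 [([607.0, 107.8], [56.8, 57.7], 354)]
top t3 175 [([606.9, 107.8], [58.1, 59.5], 369)]Traceback (most recent call last):
  File "m.py", line 13, in <module>
    for c,hh in zip(cs,h[0]):
                       ~^^^
TypeError: 'NoneType' object is not subscriptable
```

```bash
sed -i 's/        o=\[\]/        o=[]\n        if h is None: continue/' m.py; cat >> m.py <<'E'
print("scene tops")
for k,r,z in(("lens",(375,178,400,201),.024),("cube",(249,176,272,203),.04),("filter",(163,185,189,206),.022),("barrel",(290,168,311,206),.095),("short",(335,173,356,200),.045),("post",(209,173,230,206),.085)):
    c=blob(P["scene"],r); x0,y0=c.min(0);x1,y1=c.max(0)
    print(k,np.round([x0,y0,x1,y1],1),'topedge',np.round(cast("scene",(x0+x1)/2,y0,z)*1000,1),'bottomedge',np.round(cast("scene",(x0+x1)/2,y1,0)*1000,1))
E
python3 m.py | grep -v "top t3"
python3 - <<'E'
import cv2
a=cv2.imread("pics/scene0.png")[168:210,205:410]
b=cv2.imread("pics/top0.png")[205:245,240:360]
cv2.imwrite("pics/c3.png",cv2.resize(a,(800,164),interpolation=2)); cv2.imwrite("pics/c4.png",cv2.resize(b,None,fx=6.6,fy=6.6,interpolation=2))
E
```

```text
tray3 [619.7 176.3] [223.5  83.5] 78.5 circ [array([620.1, 176. ]), np.float64(117.2)]
tray2 [ 622.1 -169.7] [ 78.9 153.6] 2.2 circ [array([ 622.3, -169.5]), np.float64(83.7)]
filter [ 438.2 -302.4] [32.  49.8] 16.9 circ [array([ 438.5, -302.4]), np.float64(26.7)]
cube [442.1 -59.3] [42.5 42.5] 79.7 circ [array([441.5, -60.4]), np.float64(25.2)]
lens [468.6 305.5] [49.2 49.1] 2.1 circ [array([468.6, 305.5]), np.float64(25.2)]
barrel [465.9  50.2] [39.6 39.1] 64.6 circ [array([466.1,  50.4]), np.float64(20.2)]
short [457.4 182.7] [39.4 39.9] 54.6 circ [array([457.5, 182.8]), np.float64(20.2)]
post [ 447.4 -180.4] [43.  37.8] 86.9 circ [array([ 445.5, -180.3]), np.float64(21.8)]
top t2 155 [([625.0, -207.0], [39.5, 58.5], 195)]
top t2 160 [([625.2, -206.1], [41.0, 60.4], 273), ([622.6, -132.8], [53.4, 54.0], 260)]
top t2 165 [([625.3, -206.1], [42.2, 61.9], 292), ([622.3, -132.6], [54.8, 55.9], 280)]
top t2 170 [([625.2, -206.3], [43.3, 63.7], 307), ([621.6, -132.7], [55.5, 57.8], 296)]
top t2 175 [([625.2, -206.3], [44.1, 65.9], 322), ([621.5, -132.5], [56.7, 59.6], 311)]
scene t3 145
[... 1361 characters left out ...]
.5, 54.5], 277)]
scene t2 170 [([620.4, -204.9], [43.3, 64.5], 306), ([618.1, -131.2], [56.1, 55.7], 284)]
scene t2 175 [([618.1, -131.2], [56.7, 56.5], 292)]
scene t2 180 [([618.3, -131.1], [57.4, 57.7], 300)]
scene tops
lens [378.5 180.9 395.9 194.2] topedge [444.5 312.2] bottomedge [475.  309.5]
cube [252.  179.9 267.6 192.4] topedge [418.8 -56.8] bottomedge [432.8 -59.1]
filter [166.2 189.1 184.6 201.6] topedge [ 415.2 -301.6] bottomedge [ 443.7 -304.4]
barrel [292.1 171.4 307.1 192.5] topedge [444.7  54.2] bottomedge [444.3  56.8]
short [338.1 177.2 352.1 191. ] topedge [436.6 188. ] bottomedge [451.4 189.8]
post [211.6 191.5 226.1 202.8] topedge [ 487. -172.] bottomedge [ 459.7 -179.3]
```

View pics/c3.png

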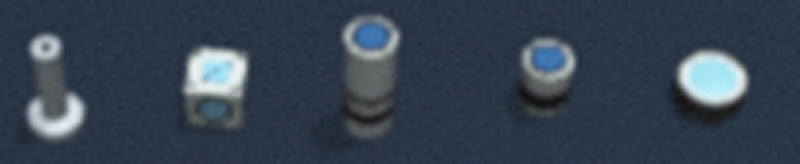

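View pics/c4.png

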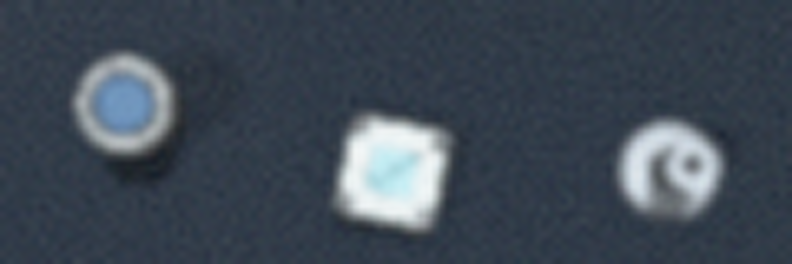

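Crops confirm the order along y: post, cube, tall barrel, short barrel, lens. The filter to take is at (385,234), base distance 0.53 m against 0.60 m or more for the others. Next I refine the tall parts and set up a helper for the moves.

```bash
cat >> h.py <<'E'
def go(x,y,z,yaw):
    "shift (cm) and yaw (deg) of the tool to reach x,y,z (mm) and world yaw (deg)"
    s=observe(); p=s["tcp_pos"]*1000; w=s["orientation"][2]
    d=np.array([x,y,z])-p; c,sn=np.cos(w),np.sin(w)
    print(f"t {s['t']:.1f} tcp {np.round(p,1)} yaw {np.degrees(w):.1f} gap {s['finger_gap']*1000:.1f} ->",
      dict(x=round((c*d[0]+sn*d[1])/10,2),y=round((sn*d[0]-c*d[1])/10,2),z=round(-d[2]/10,2),yaw=round(np.degrees(w)-yaw,1)))
E
python3 - <<'E'
from h import *
for l,a in (("post foot",("top",341.4,230.6,.01)),("post foot s",("scene",219.4,197.5,.01)),("tip",("top",344.8,229.8,.085)),("tip s",("scene",216.8,179.8,.085)),
 ("barrel s",("scene",300.1,177.7,.095)),("cube s",("scene",(216/3.9)+205,(70/3.9)+168,.04)),("lens s",("scene",711/3.9+205,80/3.9+168,.024)),("barrel base s",("scene",299.5,199,.008))):
    print(l,np.round(cast(*a)*1000,1))
go(438.3,-302,110,106.9); go(438.3,-302,10,106.9)
E
```

```text
post foot [ 444.8 -181. ]
post foot s [ 448.5 -176.6]
tip [ 445.2 -180.6]
tip s [ 444.8 -176.7]
barrel s [467.7  52.8]
cube s [441.5 -56.7]
lens s [472.7 306.5]
barrel base s [474.3  52.7]
t 0.1 tcp [ 226.2 -555.2  217.7] yaw 22.2 gap 93.2 -> {'x': np.float64(29.19), 'y': np.float64(-15.45), 'z': np.float64(10.77), 'yaw': np.float64(-84.7)}
t 0.1 tcp [ 226.2 -555.2  217.7] yaw 22.2 gap 93.2 -> {'x': np.float64(29.19), 'y': np.float64(-15.45), 'z': np.float64(20.77), 'yaw': np.float64(-84.7)}
```

>>> jog_arm([
  {"x": 29.2,"y": -15.4,"z": 8,"yaw": -84.7},
  {"x": 29.2,"y": -15.4,"z": 8,"yaw": -84.7},
  {"x": 29.2,"y": -15.4,"z": 8,"yaw": -84.7},
  {"x": 29.2,"y": -15.4,"z": 8,"yaw": -84.7},
  {"x": 29.2,"y": -15.4,"z": 8,"yaw": -84.7},
  {"x": 29.2,"y": -15.4,"z": 10.8,"yaw": -84.7},
  {"x": 29.2,"y": -15.4,"z": 12,"yaw": -84.7},
  {"x": 29.2,"y": -15.4,"z": 14,"yaw": -84.7},
  {"x": 29.2,"y": -15.4,"z": 14,"yaw": -84.7},
  {"x": 29.2,"y": -15.4,"z": 14,"yaw": -84.7},
], grip=6)

```text
t: 1.1
tcp_pos: [0.4379, -0.3013, 0.0767]
orientation: [-3.14, -0.003, 1.873]
contact_force: [0.4, -0.2, -0.5]
finger_gap: 0.06
gripper_force: 0.0
```

```bash
python3 -c "
from h import *
go(438.3,-302,10,106.9);cv2.imwrite('pics/top1.png',camera('top')[150:290,300:500,::-1].repeat(4,0).repeat(4,1))"
```

```text
t 1.1 tcp [ 437.9 -301.3   76.7] yaw 107.3 gap 60.0 -> {'x': np.float64(-0.08), 'y': np.float64(0.01), 'z': np.float64(6.67), 'yaw': np.float64(0.4)}
```

View pics/top1.png

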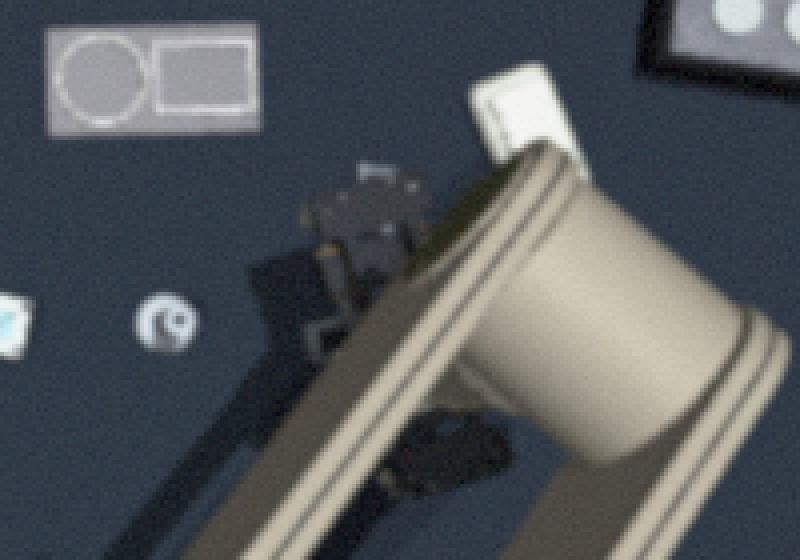

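The arm hides the filter at full-frame (385,234), but the gripper sits over it. I'll descend, close and lift slightly.

>>> jog_arm([
  {"x": -0.1,"z": 3},
  {"x": -0.1,"z": 5.5},
  {"x": -0.1,"z": 6.6},
  {"x": -0.1,"z": 6.6},
  {"x": -0.1,"z": 6.6},
])

```text
invalid input
```

>>> jog_arm([
  {"z": 0},
  {"z": 0},
  {"z": 0},
  {"z": 0},
  {"z": 0},
  {"z": 0},
  {"z": 0},
  {"z": 0},
], grip=1.5, squeeze=20)

```text
invalid input
```

```bash
python3 -c "
from h import *
go(623.5,-205.7,14.5,92.2)"
```

```text
t 1.1 tcp [ 438.2 -301.9   77.4] yaw 107.7 gap 60.0 -> {'x': np.float64(3.54), 'y': np.float64(20.58), 'z': np.float64(6.29), 'yaw': np.float64(15.5)}
```

>>> jog_arm([
  {"x": -0.1,"y": 0,"z": 3,"yaw": 0.5},
  {"x": -0.1,"y": 0,"z": 5.5,"yaw": 0.5},
  {"x": -0.1,"y": 0,"z": 6.6,"yaw": 0.5},
  {"x": -0.1,"y": 0,"z": 6.6,"yaw": 0.5},
  {"x": -0.1,"y": 0,"z": 6.6,"yaw": 0.5},
])

```text
t: 1.65
tcp_pos: [0.4393, -0.3041, 0.0133]
orientation: [3.141, 0.0, 1.856]
contact_force: [-0.3, -1.1, 0.6]
finger_gap: 0.0601
gripper_force: 0.0
```

>>> jog_arm([
  {"x": 0,"y": 0,"z": 0,"yaw": 0},
  {"x": 0,"y": 0,"z": 0,"yaw": 0},
  {"x": 0,"y": 0,"z": 0,"yaw": 0},
  {"x": 0,"y": 0,"z": 0,"yaw": 0},
  {"x": 0,"y": 0,"z": 0,"yaw": 0},
  {"x": 0,"y": 0,"z": 0,"yaw": 0},
  {"x": 0,"y": 0,"z": 0,"yaw": 0},
  {"x": 0,"y": 0,"z": 0,"yaw": 0},
], grip=1.5, squeeze=20)

```text
t: 2.45
tcp_pos: [0.4392, -0.304, 0.013]
orientation: [3.141, 0.0, 1.856]
contact_force: [-1.3, 1.4, 5.6]
finger_gap: 0.0276
gripper_force: 20.0
```

```bash
python3 -c "
from h import *
go(623.5,-205.7,14.5,92.2)"
```

```text
t 2.5 tcp [ 439.2 -304.    13. ] yaw 106.4 gap 27.6 -> {'x': np.float64(4.24), 'y': np.float64(20.46), 'z': np.float64(-0.15), 'yaw': np.float64(14.2)}
```

>>> jog_arm([
  {"x": 0,"y": 0,"z": -2,"yaw": 0},
  {"x": 0,"y": 0,"z": -4,"yaw": 0},
  {"x": 1,"y": 4,"z": -4,"yaw": 4},
  {"x": 2,"y": 8,"z": -4,"yaw": 9},
  {"x": 3,"y": 13,"z": -4,"yaw": 14.2},
  {"x": 4.1,"y": 17,"z": -4,"yaw": 14.2},
  {"x": 4.1,"y": 20.4,"z": -4,"yaw": 14.2},
  {"x": 4.1,"y": 20.4,"z": -4,"yaw": 14.2},
  {"x": 4.1,"y": 20.4,"z": -2.5,"yaw": 14.2},
  {"x": 4.1,"y": 20.4,"z": -2.5,"yaw": 14.2},
])

```text
t: 3.45
tcp_pos: [0.6203, -0.2066, 0.034]
orientation: [-3.137, -0.002, 1.608]
contact_force: [-1.3, 0.3, -0.7]
finger_gap: 0.0277
gripper_force: 20.0
```

```bash
python3 -c "
from h import *
go(623.5,-207,17,92.2);cv2.imwrite('pics/a.png',cv2.resize(camera('scene')[190:290,130:300,::-1],None,fx=4.5,fy=4.5))
c=camera('top');cv2.imwrite('pics/b.png',cv2.resize(c[130:210,290:420,::-1],None,fx=4.5,fy=4.5))"
```

```text
t 3.5 tcp [ 620.3 -206.6   34. ] yaw 92.1 gap 27.7 -> {'x': np.float64(-0.05), 'y': np.float64(0.32), 'z': np.float64(1.7), 'yaw': np.float64(-0.1)}
```

View pics/a.png

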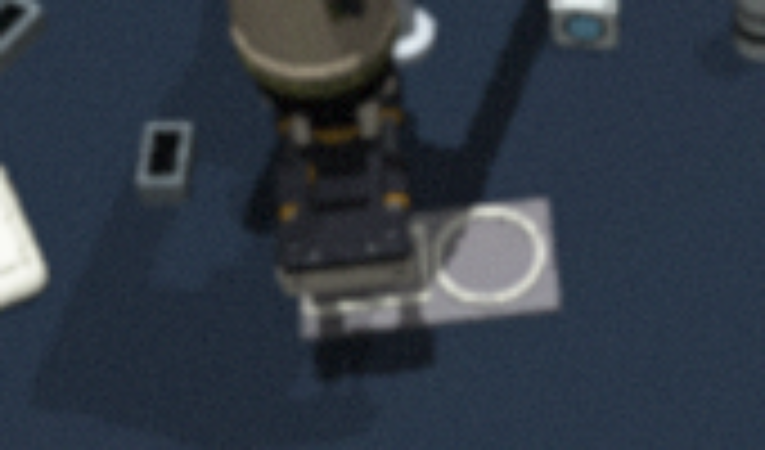

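The gripper hangs over the rectangular well (crop centre about 365,270) and the part itself is hidden. I'll lower it gently.

>>> jog_arm([
  {"x": 0,"y": 0.1,"z": 0.8,"yaw": 0},
  {"x": 0,"y": 0.1,"z": 1.3,"yaw": 0},
  {"x": 0,"y": 0.1,"z": 1.6,"yaw": 0},
  {"x": 0,"y": 0.1,"z": 1.6,"yaw": 0},
  {"x": 0,"y": 0.1,"z": 1.6,"yaw": 0},
])

```text
t: 4.05
tcp_pos: [0.6241, -0.207, 0.0217]
orientation: [-3.142, -0.0, 1.608]
contact_force: [-0.4, -0.3, -1.5]
finger_gap: 0.0277
gripper_force: 20.0
```

```bash
python3 -c "
from h import *
go(623.5,-207,17,92.2)"
```

```text
t 4.0 tcp [ 624.1 -207.    21.7] yaw 92.2 gap 27.7 -> {'x': np.float64(0.01), 'y': np.float64(-0.06), 'z': np.float64(0.47), 'yaw': np.float64(-0.0)}
```

>>> jog_arm([
  {"x": 0,"y": 0,"z": 0.3,"yaw": 0},
  {"x": 0,"y": 0,"z": 0.45,"yaw": 0},
  {"x": 0,"y": 0,"z": 0.45,"yaw": 0},
  {"x": 0,"y": 0,"z": 0.45,"yaw": 0},
])

```text
t: 4.45
tcp_pos: [0.6242, -0.207, 0.0171]
orientation: [-3.142, -0.0, 1.609]
contact_force: [0.7, 0.1, 0.2]
finger_gap: 0.028
gripper_force: 20.0
```

>>> jog_arm([
  {"x": 0,"y": 0,"z": 0.1,"yaw": 0},
  {"x": 0,"y": 0,"z": 0.1,"yaw": 0},
  {"x": 0,"y": 0,"z": 0.1,"yaw": 0},
])

```text
t: 4.75
tcp_pos: [0.6242, -0.207, 0.017]
orientation: [-3.142, 0.0, 1.609]
contact_force: [-2.6, 1.2, 5.9]
finger_gap: 0.0278
gripper_force: 20.0
```

Contact felt at the expected height, so I'll release and rise.

>>> jog_arm([
  {"x": 0,"y": 0,"z": 0,"yaw": 0},
  {"x": 0,"y": 0,"z": 0,"yaw": 0},
  {"x": 0,"y": 0,"z": 0,"yaw": 0},
  {"x": 0,"y": 0,"z": -3,"yaw": 0},
  {"x": 0,"y": 0,"z": -7,"yaw": 0},
  {"x": 0,"y": 0,"z": -11,"yaw": 0},
  {"x": 0,"y": 0,"z": -11,"yaw": 0},
  {"x": 0,"y": 0,"z": -11,"yaw": 0},
], grip=5)

```text
t: 5.55
tcp_pos: [0.6253, -0.2075, 0.1279]
orientation: [3.138, 0.001, 1.609]
contact_force: [-0.2, 1.1, -0.8]
finger_gap: 0.0501
gripper_force: 0.0
```

```bash
python3 -c "
from h import *
go(445.5,-179.5,40,92.2)"
```

```text
t 5.5 tcp [ 625.3 -207.5  127.9] yaw 92.2 gap 50.1 -> {'x': np.float64(3.47), 'y': np.float64(-17.86), 'z': np.float64(8.79), 'yaw': np.float64(-0.0)}
```

>>> jog_arm([
  {"x": 1.5,"y": -5,"z": 0,"yaw": 0},
  {"x": 3.5,"y": -9.5,"z": 0,"yaw": 0},
  {"x": 3.5,"y": -14,"z": 0,"yaw": 0},
  {"x": 3.5,"y": -17.9,"z": 0,"yaw": 0},
  {"x": 3.5,"y": -17.9,"z": 0.5,"yaw": 0},
  {"x": 3.5,"y": -17.9,"z": 1,"yaw": 0},
  {"x": 3.5,"y": -17.9,"z": 1.5,"yaw": 0},
  {"x": 3.5,"y": -17.9,"z": 1.5,"yaw": 0},
])

```text
t: 6.35
tcp_pos: [0.4442, -0.1785, 0.1098]
orientation: [-3.14, -0.001, 1.609]
contact_force: [-0.7, 0.2, 0.2]
finger_gap: 0.0503
gripper_force: 0.0
```

```bash
python3 -c "
from h import *
go(445.5,-179.5,40,92.2)
cv2.imwrite('pics/c.png',np.hstack([cv2.resize(camera('scene')[150:280,150:290,::-1],None,fx=2.8,fy=2.8),cv2.resize(camera('top')[130:260,290:430,::-1],None,fx=2.8,fy=2.8)]))"
```

```text
t 6.3 tcp [ 444.2 -178.5  109.8] yaw 92.2 gap 50.3 -> {'x': np.float64(-0.11), 'y': np.float64(0.13), 'z': np.float64(6.98), 'yaw': np.float64(-0.0)}
```

View pics/c.png

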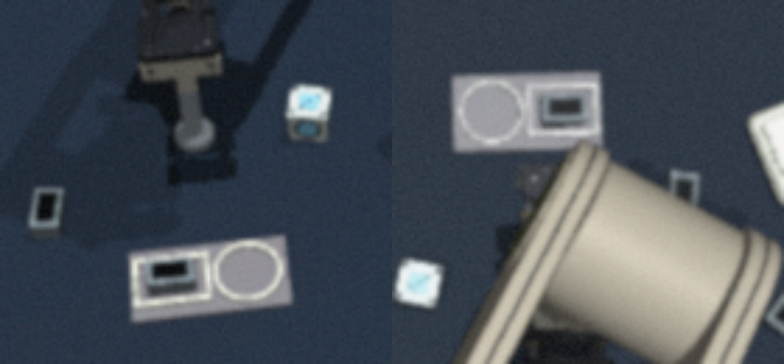

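The filter lies flat in the rectangular well (left crop 170,275; right crop 566,107). The post stands under the gripper (195,130), so I'll descend and grip its rod.

>>> jog_arm([
  {"x": -0.1,"y": 0.1,"z": 2,"yaw": 0},
  {"x": -0.1,"y": 0.1,"z": 4.5,"yaw": 0},
  {"x": -0.1,"y": 0.1,"z": 7,"yaw": 0},
  {"x": -0.1,"y": 0.1,"z": 7,"yaw": 0},
  {"x": -0.1,"y": 0.1,"z": 7,"yaw": 0},
])

```text
t: 6.95
tcp_pos: [0.4451, -0.1796, 0.0413]
orientation: [-3.141, -0.001, 1.609]
contact_force: [-0.9, 0.1, 0.8]
finger_gap: 0.0502
gripper_force: 0.0
```

>>> jog_arm([
  {"x": 0,"y": 0,"z": 0,"yaw": 0},
  {"x": 0,"y": 0,"z": 0,"yaw": 0},
  {"x": 0,"y": 0,"z": 0,"yaw": 0},
  {"x": 0,"y": 0,"z": 0,"yaw": 0},
  {"x": 0,"y": 0,"z": 0,"yaw": 0},
  {"x": 0,"y": 0,"z": 0,"yaw": 0},
  {"x": 0,"y": 0,"z": 0,"yaw": 0},
], grip=1, squeeze=30)

```text
t: 7.65
tcp_pos: [0.4454, -0.18, 0.0417]
orientation: [3.141, 0.0, 1.609]
contact_force: [0.0, 0.5, 5.5]
finger_gap: 0.0195
gripper_force: 30.0
```

```bash
python3 -c "
from h import *
go(620.5,-132,45,92.2)"
```

```text
t 7.7 tcp [ 445.4 -180.    41.7] yaw 92.2 gap 19.5 -> {'x': np.float64(4.13), 'y': np.float64(17.68), 'z': np.float64(-0.33), 'yaw': np.float64(-0.0)}
```

>>> jog_arm([
  {"x": 0,"y": 0,"z": -2,"yaw": 0},
  {"x": 0,"y": 0,"z": -4.5,"yaw": 0},
  {"x": 1.2,"y": 4,"z": -4.5,"yaw": 0},
  {"x": 2.4,"y": 8.5,"z": -4.5,"yaw": 0},
  {"x": 3.5,"y": 13,"z": -4.5,"yaw": 0},
  {"x": 4.1,"y": 16.5,"z": -4.5,"yaw": 0},
  {"x": 4.1,"y": 17.7,"z": -4.5,"yaw": 0},
  {"x": 4.1,"y": 17.7,"z": -3,"yaw": 0},
  {"x": 4.1,"y": 17.7,"z": -1.5,"yaw": 0},
  {"x": 4.1,"y": 17.7,"z": -1.5,"yaw": 0},
])

```text
t: 8.65
tcp_pos: [0.6161, -0.1314, 0.0511]
orientation: [-3.134, -0.002, 1.608]
contact_force: [-0.8, 0.0, -1.9]
finger_gap: 0.0198
gripper_force: 30.0
```

>>> jog_arm([
  {"x": 0,"y": 0,"z": 0.4,"yaw": 0},
  {"x": 0,"y": 0,"z": 0.8,"yaw": 0},
  {"x": 0,"y": 0,"z": 0.8,"yaw": 0},
  {"x": 0,"y": 0,"z": 0.8,"yaw": 0},
])

```text
t: 9.05
tcp_pos: [0.6204, -0.1323, 0.0486]
orientation: [3.141, 0.0, 1.608]
contact_force: [0.2, -0.0, -1.1]
finger_gap: 0.0197
gripper_force: 30.0
```

```bash
python3 -c "
from h import *
go(620.5,-132,45.7,92.2)
print(observe()['contact_force'])"
```

```text
t 9.1 tcp [ 620.4 -132.3   48.6] yaw 92.1 gap 19.7 -> {'x': np.float64(0.03), 'y': np.float64(0.01), 'z': np.float64(0.29), 'yaw': np.float64(-0.1)}
[ 0.21418914 -0.04816472 -1.14712651]
```

>>> jog_arm([
  {"x": 0,"y": 0,"z": 0.2,"yaw": 0},
  {"x": 0,"y": 0,"z": 0.35,"yaw": 0},
  {"x": 0,"y": 0,"z": 0.35,"yaw": 0},
  {"x": 0,"y": 0,"z": 0.35,"yaw": 0},
])

```text
t: 9.45
tcp_pos: [0.6209, -0.1323, 0.0457]
orientation: [3.141, 0.0, 1.609]
contact_force: [-2.1, 0.5, 5.2]
finger_gap: 0.0195
gripper_force: 30.0
```

Down on the plate: release and rise straight up.

>>> jog_arm([
  {"x": 0,"y": 0,"z": 0,"yaw": 0},
  {"x": 0,"y": 0,"z": 0,"yaw": 0},
  {"x": 0,"y": 0,"z": 0,"yaw": 0},
  {"x": 0,"y": 0,"z": -3,"yaw": 0},
  {"x": 0,"y": 0,"z": -7,"yaw": 0},
  {"x": 0,"y": 0,"z": -9,"yaw": 0},
  {"x": 0,"y": 0,"z": -9,"yaw": 0},
  {"x": 0,"y": 0,"z": -9,"yaw": 0},
], grip=6)

```text
t: 10.25
tcp_pos: [0.6205, -0.1321, 0.1346]
orientation: [3.141, 0.0, 1.609]
contact_force: [0.2, 0.4, -0.5]
finger_gap: 0.0596
gripper_force: 0.0
```

```bash
python3 -c "
from h import *
go(442,-59,15,79.7)"
```

```text
t 10.2 tcp [ 620.5 -132.1  134.6] yaw 92.2 gap 59.6 -> {'x': np.float64(7.98), 'y': np.float64(-17.56), 'z': np.float64(11.96), 'yaw': np.float64(12.5)}
```

>>> jog_arm([
  {"x": 2,"y": -4.5,"z": 0,"yaw": 4},
  {"x": 4,"y": -9,"z": 0,"yaw": 8},
  {"x": 6,"y": -13.5,"z": 0,"yaw": 12.5},
  {"x": 8,"y": -17.6,"z": 0,"yaw": 12.5},
  {"x": 8,"y": -17.6,"z": 3,"yaw": 12.5},
  {"x": 8,"y": -17.6,"z": 6,"yaw": 12.5},
  {"x": 8,"y": -17.6,"z": 6,"yaw": 12.5},
  {"x": 8,"y": -17.6,"z": 6,"yaw": 12.5},
])

```text
t: 11.05
tcp_pos: [0.44, -0.0584, 0.0734]
orientation: [-3.138, -0.0, 1.39]
contact_force: [-0.5, 0.2, -0.5]
finger_gap: 0.0599
gripper_force: 0.0
```

```bash
python3 -c "
from h import *
go(442,-59,15,79.7)"
```

```text
t 11.1 tcp [440.  -58.4  73.4] yaw 79.7 gap 59.9 -> {'x': np.float64(-0.02), 'y': np.float64(0.21), 'z': np.float64(5.84), 'yaw': np.float64(-0.0)}
```

>>> jog_arm([
  {"x": 0,"y": 0.1,"z": 2,"yaw": 0},
  {"x": 0,"y": 0.1,"z": 4,"yaw": 0},
  {"x": 0,"y": 0.1,"z": 5.9,"yaw": 0},
  {"x": 0,"y": 0.1,"z": 5.9,"yaw": 0},
  {"x": 0,"y": 0.1,"z": 5.9,"yaw": 0},
])

```text
t: 11.55
tcp_pos: [0.4429, -0.0591, 0.0165]
orientation: [-3.141, -0.0, 1.39]
contact_force: [0.8, 0.8, -0.4]
finger_gap: 0.0598
gripper_force: 0.0
```

>>> jog_arm([
  {"x": 0,"y": 0,"z": 0,"yaw": 0},
  {"x": 0,"y": 0,"z": 0,"yaw": 0},
  {"x": 0,"y": 0,"z": 0,"yaw": 0},
  {"x": 0,"y": 0,"z": 0,"yaw": 0},
  {"x": 0,"y": 0,"z": 0,"yaw": 0},
  {"x": 0,"y": 0,"z": 0,"yaw": 0},
], grip=3, squeeze=30)

```text
t: 12.15
tcp_pos: [0.4432, -0.0592, 0.0166]
orientation: [3.14, 0.0, 1.39]
contact_force: [-1.8, 1.2, 6.9]
finger_gap: 0.0398
gripper_force: 30.0
```

```bash
python3 -c "
from h import *
go(606,108,20,78.5)"
```

```text
t 12.2 tcp [443.2 -59.2  16.6] yaw 79.7 gap 39.8 -> {'x': np.float64(19.37), 'y': np.float64(13.02), 'z': np.float64(-0.34), 'yaw': np.float64(1.2)}
```

>>> jog_arm([
  {"x": 0,"y": 0,"z": -2.5,"yaw": 0},
  {"x": 0,"y": 1,"z": -5,"yaw": 0},
  {"x": 0,"y": 5,"z": -5,"yaw": 0},
  {"x": 2,"y": 9,"z": -5,"yaw": 0},
  {"x": 6,"y": 12,"z": -5,"yaw": 1.2},
  {"x": 10,"y": 13,"z": -5,"yaw": 1.2},
  {"x": 14,"y": 13,"z": -5,"yaw": 1.2},
  {"x": 17.5,"y": 13,"z": -5,"yaw": 1.2},
  {"x": 19.4,"y": 13,"z": -4,"yaw": 1.2},
  {"x": 19.4,"y": 13,"z": -2,"yaw": 1.2},
])

```text
t: 13.15
tcp_pos: [0.6068, 0.1118, 0.037]
orientation: [3.138, -0.002, 1.373]
contact_force: [-0.1, -0.6, -1.4]
finger_gap: 0.04
gripper_force: 30.0
```

>>> jog_arm([
  {"x": 0,"y": 0,"z": 0.5,"yaw": 0},
  {"x": 0,"y": 0,"z": 1,"yaw": 0},
  {"x": 0,"y": 0,"z": 1,"yaw": 0},
  {"x": 0,"y": 0,"z": 1,"yaw": 0},
])

```text
t: 13.55
tcp_pos: [0.6056, 0.108, 0.0263]
orientation: [3.141, -0.0, 1.369]
contact_force: [0.2, 0.9, -0.5]
finger_gap: 0.0401
gripper_force: 30.0
```

```bash
python3 -c "
from h import *
go(606,108,20.6,78.5)"
```

```text
t 13.6 tcp [605.6 108.   26.3] yaw 78.4 gap 40.1 -> {'x': np.float64(0.01), 'y': np.float64(0.04), 'z': np.float64(0.57), 'yaw': np.float64(-0.1)}
```

>>> jog_arm([
  {"x": 0,"y": 0,"z": 0.3,"yaw": 0},
  {"x": 0,"y": 0,"z": 0.5,"yaw": 0},
  {"x": 0,"y": 0,"z": 0.65,"yaw": 0},
  {"x": 0,"y": 0,"z": 0.65,"yaw": 0},
  {"x": 0,"y": 0,"z": 0.65,"yaw": 0},
])

```text
t: 14.05
tcp_pos: [0.6056, 0.1084, 0.0206]
orientation: [3.141, 0.0, 1.369]
contact_force: [-4.6, -2.2, 8.1]
finger_gap: 0.0398
gripper_force: 30.0
```

>>> jog_arm([
  {"x": 0,"y": 0,"z": 0,"yaw": 0},
  {"x": 0,"y": 0,"z": 0,"yaw": 0},
  {"x": 0,"y": 0,"z": 0,"yaw": 0},
  {"x": 0,"y": 0,"z": -3,"yaw": 0},
  {"x": 0,"y": 0,"z": -7,"yaw": 0},
  {"x": 0,"y": 0,"z": -10,"yaw": 0},
  {"x": 0,"y": 0,"z": -10,"yaw": 0},
  {"x": 0,"y": 0,"z": -10,"yaw": 0},
], grip=6.5)

```text
t: 14.85
tcp_pos: [0.6059, 0.1086, 0.1201]
orientation: [3.14, -0.001, 1.369]
contact_force: [0.6, -0.3, -0.7]
finger_gap: 0.0647
gripper_force: 0.0
```

```bash
python3 -c "
from h import *
go(470,305.7,11,78.5)"
```

```text
t 14.8 tcp [605.9 108.6 120.1] yaw 78.5 gap 64.7 -> {'x': np.float64(16.59), 'y': np.float64(-17.25), 'z': np.float64(10.91), 'yaw': np.float64(-0.0)}
```

>>> jog_arm([
  {"x": 3.5,"y": -3.5,"z": 0,"yaw": 0},
  {"x": 7,"y": -7,"z": 0,"yaw": 0},
  {"x": 10.5,"y": -10.5,"z": 0,"yaw": 0},
  {"x": 14,"y": -14,"z": 0,"yaw": 0},
  {"x": 16.6,"y": -17.2,"z": 0,"yaw": 0},
  {"x": 16.6,"y": -17.2,"z": 2,"yaw": 0},
  {"x": 16.6,"y": -17.2,"z": 4,"yaw": 0},
  {"x": 16.6,"y": -17.2,"z": 6,"yaw": 0},
  {"x": 16.6,"y": -17.2,"z": 7,"yaw": 0},
  {"x": 16.6,"y": -17.2,"z": 7,"yaw": 0},
], grip=7)

```text
t: 15.85
tcp_pos: [0.4676, 0.3044, 0.046]
orientation: [-3.137, 0.004, 1.369]
contact_force: [-0.2, -0.5, -0.3]
finger_gap: 0.0699
gripper_force: 0.0
```

```bash
python3 -c "
from h import *
go(470,305.7,11,78.5)
cv2.imwrite('pics/d.png',np.hstack([cv2.resize(camera('scene')[150:270,280:420,::-1],None,fx=2.8,fy=2.8),cv2.resize(camera('top')[130:250,140:280,::-1],None,fx=2.8,fy=2.8)]))"
```

```text
t 15.8 tcp [467.6 304.4  46. ] yaw 78.5 gap 69.9 -> {'x': np.float64(0.18), 'y': np.float64(0.21), 'z': np.float64(3.5), 'yaw': np.float64(-0.0)}
```

View pics/d.png

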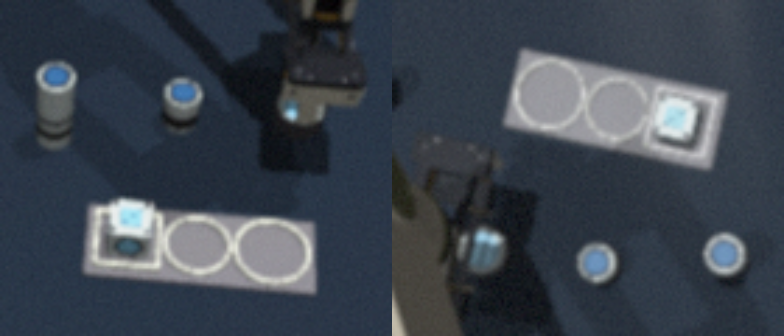

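The cube stands inside the square rim (left 130,235; right 678,120), and the lens lies between the open fingers (right 485,250).

>>> jog_arm([
  {"x": 0.1,"y": 0.1,"z": 1.5,"yaw": 0},
  {"x": 0.1,"y": 0.1,"z": 2.8,"yaw": 0},
  {"x": 0.1,"y": 0.1,"z": 3.6,"yaw": 0},
  {"x": 0.1,"y": 0.1,"z": 3.6,"yaw": 0},
  {"x": 0.1,"y": 0.1,"z": 3.6,"yaw": 0},
])

```text
t: 16.45
tcp_pos: [0.4708, 0.3062, 0.0128]
orientation: [-3.141, 0.0, 1.369]
contact_force: [0.5, -0.1, 0.4]
finger_gap: 0.0701
gripper_force: 0.0
```

>>> jog_arm([
  {"x": 0,"y": 0,"z": 0,"yaw": 0},
  {"x": 0,"y": 0,"z": 0,"yaw": 0},
  {"x": 0,"y": 0,"z": 0,"yaw": 0},
  {"x": 0,"y": 0,"z": 0,"yaw": 0},
  {"x": 0,"y": 0,"z": 0,"yaw": 0},
  {"x": 0,"y": 0,"z": 0,"yaw": 0},
], grip=4, squeeze=30)

```text
t: 17.05
tcp_pos: [0.4713, 0.3066, 0.0137]
orientation: [3.141, -0.001, 1.369]
contact_force: [-0.6, -0.3, 5.2]
finger_gap: 0.0514
gripper_force: 30.0
```

```bash
python3 -c "
from h import *
go(633.5,245.5,16,78.5)"
```

```text
t 17.1 tcp [471.3 306.6  13.7] yaw 78.5 gap 51.4 -> {'x': np.float64(-2.74), 'y': np.float64(17.11), 'z': np.float64(-0.23), 'yaw': np.float64(-0.0)}
```

>>> jog_arm([
  {"x": 0,"y": 0,"z": -2,"yaw": 0},
  {"x": 0,"y": 0,"z": -4,"yaw": 0},
  {"x": -0.7,"y": 4,"z": -4,"yaw": 0},
  {"x": -1.4,"y": 8.5,"z": -4,"yaw": 0},
  {"x": -2.1,"y": 13,"z": -4,"yaw": 0},
  {"x": -2.7,"y": 16.5,"z": -4,"yaw": 0},
  {"x": -2.7,"y": 17.1,"z": -4,"yaw": 0},
  {"x": -2.7,"y": 17.1,"z": -3,"yaw": 0},
  {"x": -2.7,"y": 17.1,"z": -2,"yaw": 0},
  {"x": -2.7,"y": 17.1,"z": -2,"yaw": 0},
])

```text
t: 18.05
tcp_pos: [0.6298, 0.2459, 0.0297]
orientation: [-3.137, 0.002, 1.371]
contact_force: [-0.9, 0.4, -0.4]
finger_gap: 0.0513
gripper_force: 30.0
```

>>> jog_arm([
  {"x": 0,"y": 0,"z": 0.6,"yaw": 0},
  {"x": 0,"y": 0,"z": 1.1,"yaw": 0},
  {"x": 0,"y": 0,"z": 1.1,"yaw": 0},
  {"x": 0,"y": 0,"z": 1.1,"yaw": 0},
])

```text
t: 18.45
tcp_pos: [0.6329, 0.2459, 0.0222]
orientation: [-3.142, 0.0, 1.37]
contact_force: [-0.7, -0.4, -0.5]
finger_gap: 0.0506
gripper_force: 30.0
```

```bash
python3 -c "
from h import *
go(633.5,245.5,17.5,78.5)"
```

```text
t 18.4 tcp [632.9 245.9  22.2] yaw 78.5 gap 50.6 -> {'x': np.float64(-0.03), 'y': np.float64(0.06), 'z': np.float64(0.47), 'yaw': np.float64(-0.0)}
```

>>> jog_arm([
  {"x": 0,"y": 0,"z": 0.3,"yaw": 0},
  {"x": 0,"y": 0,"z": 0.5,"yaw": 0},
  {"x": 0,"y": 0,"z": 0.5,"yaw": 0},
  {"x": 0,"y": 0,"z": 0.5,"yaw": 0},
])

```text
t: 18.85
tcp_pos: [0.6335, 0.2458, 0.0177]
orientation: [3.141, -0.0, 1.369]
contact_force: [-0.9, -0.1, 3.5]
finger_gap: 0.051
gripper_force: 30.0
```

Contact with the plate: release and rise.

>>> jog_arm([
  {"x": 0,"y": 0,"z": 0,"yaw": 0},
  {"x": 0,"y": 0,"z": 0,"yaw": 0},
  {"x": 0,"y": 0,"z": 0,"yaw": 0},
  {"x": 0,"y": 0,"z": -3,"yaw": 0},
  {"x": 0,"y": 0,"z": -7,"yaw": 0},
  {"x": 0,"y": 0,"z": -11,"yaw": 0},
  {"x": 0,"y": 0,"z": -12,"yaw": 0},
  {"x": 0,"y": 0,"z": -12,"yaw": 0},
], grip=7)

```text
t: 19.65
tcp_pos: [0.635, 0.2462, 0.1403]
orientation: [3.137, -0.003, 1.369]
contact_force: [-0.1, -0.5, 0.5]
finger_gap: 0.0704
gripper_force: 0.0
```

```bash
python3 -c "
from h import *
go(467,51.5,46,78.5)"
```

```text
t 19.6 tcp [635.  246.2 140.3] yaw 78.5 gap 70.4 -> {'x': np.float64(-22.44), 'y': np.float64(-12.56), 'z': np.float64(9.43), 'yaw': np.float64(-0.0)}
```

>>> jog_arm([
  {"x": -4,"y": -2.2,"z": 0,"yaw": 0},
  {"x": -8,"y": -4.5,"z": 0,"yaw": 0},
  {"x": -12,"y": -6.7,"z": 0,"yaw": 0},
  {"x": -16,"y": -9,"z": 0,"yaw": 0},
  {"x": -20,"y": -11.2,"z": 0,"yaw": 0},
  {"x": -22.4,"y": -12.6,"z": 0,"yaw": 0},
  {"x": -22.4,"y": -12.6,"z": 1,"yaw": 0},
  {"x": -22.4,"y": -12.6,"z": 2,"yaw": 0},
  {"x": -22.4,"y": -12.6,"z": 2,"yaw": 0},
  {"x": -22.4,"y": -12.6,"z": 2,"yaw": 0},
], grip=6)

```text
t: 20.65
tcp_pos: [0.4646, 0.0522, 0.1159]
orientation: [-3.139, 0.0, 1.37]
contact_force: [-0.2, 0.7, -0.6]
finger_gap: 0.0599
gripper_force: 0.0
```

```bash
python3 -c "
from h import *
go(467,51.5,46,78.5)
cv2.imwrite('pics/e.png',np.hstack([cv2.resize(camera('scene')[150:270,280:420,::-1],None,fx=2.8,fy=2.8),cv2.resize(camera('top')[130:250,150:290,::-1],None,fx=2.8,fy=2.8)]))"
```

```text
t 20.6 tcp [464.6  52.2 115.9] yaw 78.5 gap 59.9 -> {'x': np.float64(-0.02), 'y': np.float64(0.25), 'z': np.float64(6.99), 'yaw': np.float64(0.0)}
```

View pics/e.png

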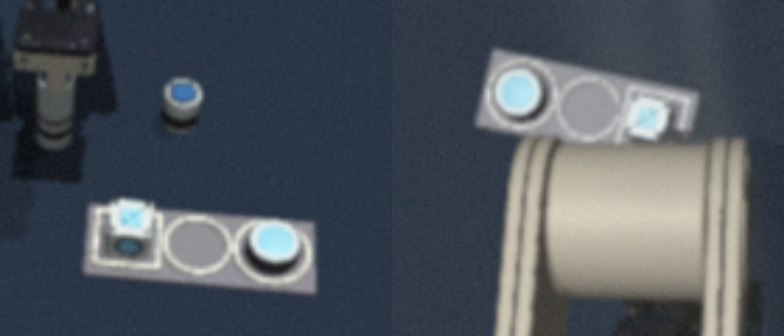

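The lens lies inside the large round rim (left 273,245; right 518,92), the cube is in place, and the gripper is over the tall barrel (left 55,110).

>>> jog_arm([
  {"x": 0,"y": 0.1,"z": 2,"yaw": 0},
  {"x": 0,"y": 0.1,"z": 4,"yaw": 0},
  {"x": 0,"y": 0.1,"z": 6,"yaw": 0},
  {"x": 0,"y": 0.1,"z": 7,"yaw": 0},
  {"x": 0,"y": 0.1,"z": 7,"yaw": 0},
  {"x": 0,"y": 0.1,"z": 7,"yaw": 0},
])

```text
t: 21.35
tcp_pos: [0.4664, 0.0514, 0.0478]
orientation: [3.141, -0.0, 1.37]
contact_force: [-0.2, 0.3, 0.4]
finger_gap: 0.0599
gripper_force: 0.0
```

>>> jog_arm([
  {"x": 0,"y": 0,"z": 0,"yaw": 0},
  {"x": 0,"y": 0,"z": 0,"yaw": 0},
  {"x": 0,"y": 0,"z": 0,"yaw": 0},
  {"x": 0,"y": 0,"z": 0,"yaw": 0},
  {"x": 0,"y": 0,"z": 0,"yaw": 0},
  {"x": 0,"y": 0,"z": 0,"yaw": 0},
], grip=2.5, squeeze=30)

```text
t: 21.95
tcp_pos: [0.4663, 0.0513, 0.0477]
orientation: [3.141, -0.0, 1.369]
contact_force: [-0.2, 0.1, 5.1]
finger_gap: 0.0359
gripper_force: 30.0
```

```bash
python3 -c "
from h import *
go(620,175,51,78.5)"
```

```text
t 21.9 tcp [466.3  51.3  47.7] yaw 78.5 gap 35.9 -> {'x': np.float64(15.2), 'y': np.float64(12.58), 'z': np.float64(-0.33), 'yaw': np.float64(-0.0)}
```

>>> jog_arm([
  {"x": 0,"y": 0,"z": -3,"yaw": 0},
  {"x": 0,"y": 0,"z": -6.5,"yaw": 0},
  {"x": 3,"y": 2.5,"z": -7,"yaw": 0},
  {"x": 6,"y": 5,"z": -7,"yaw": 0},
  {"x": 9,"y": 7.5,"z": -7,"yaw": 0},
  {"x": 12,"y": 10,"z": -7,"yaw": 0},
  {"x": 14.5,"y": 12,"z": -7,"yaw": 0},
  {"x": 15.2,"y": 12.6,"z": -7,"yaw": 0},
  {"x": 15.2,"y": 12.6,"z": -6,"yaw": 0},
  {"x": 15.2,"y": 12.6,"z": -5,"yaw": 0},
])

```text
t: 22.95
tcp_pos: [0.6188, 0.1743, 0.0957]
orientation: [-3.14, 0.001, 1.369]
contact_force: [-0.3, 0.6, -1.8]
finger_gap: 0.0357
gripper_force: 30.0
```

>>> jog_arm([
  {"x": 0,"y": 0,"z": 1,"yaw": 0},
  {"x": 0,"y": 0,"z": 2.5,"yaw": 0},
  {"x": 0,"y": 0,"z": 4,"yaw": 0},
  {"x": 0,"y": 0,"z": 4,"yaw": 0},
  {"x": 0,"y": 0,"z": 4,"yaw": 0},
])

```text
t: 23.45
tcp_pos: [0.6191, 0.1747, 0.0563]
orientation: [-3.14, 0.001, 1.369]
contact_force: [0.1, -0.4, -1.2]
finger_gap: 0.0356
gripper_force: 30.0
```

```bash
python3 -c "
from h import *
go(620,175,51.7,78.5)"
```

```text
t 23.4 tcp [619.1 174.7  56.3] yaw 78.5 gap 35.6 -> {'x': np.float64(0.05), 'y': np.float64(0.09), 'z': np.float64(0.46), 'yaw': np.float64(-0.0)}
```

>>> jog_arm([
  {"x": 0,"y": 0,"z": 0.3,"yaw": 0},
  {"x": 0,"y": 0,"z": 0.5,"yaw": 0},
  {"x": 0,"y": 0,"z": 0.5,"yaw": 0},
  {"x": 0,"y": 0,"z": 0.5,"yaw": 0},
])

```text
t: 23.85
tcp_pos: [0.6199, 0.1751, 0.0524]
orientation: [3.141, -0.0, 1.369]
contact_force: [0.2, 0.4, -2.9]
finger_gap: 0.0359
gripper_force: 30.0
```

>>> jog_arm([
  {"x": 0,"y": 0,"z": 0.1,"yaw": 0},
  {"x": 0,"y": 0,"z": 0.1,"yaw": 0},
  {"x": 0,"y": 0,"z": 0.1,"yaw": 0},
])

```text
t: 24.15
tcp_pos: [0.6201, 0.1751, 0.0518]
orientation: [3.141, -0.0, 1.369]
contact_force: [-0.6, -0.4, 2.2]
finger_gap: 0.0355
gripper_force: 30.0
```

On the plate: release, rise, then pull back clear of the view.

>>> jog_arm([
  {"x": 0,"y": 0,"z": 0,"yaw": 0},
  {"x": 0,"y": 0,"z": 0,"yaw": 0},
  {"x": 0,"y": 0,"z": 0,"yaw": 0},
  {"x": 0,"y": 0,"z": -3,"yaw": 0},
  {"x": 0,"y": 0,"z": -7,"yaw": 0},
  {"x": 0,"y": 0,"z": -11,"yaw": 0},
  {"x": 0,"y": 0,"z": -12,"yaw": 0},
  {"x": 0,"y": -5,"z": -12,"yaw": 0},
  {"x": 0,"y": -10,"z": -12,"yaw": 0},
  {"x": 0,"y": -15,"z": -12,"yaw": 0},
], grip=6)

```text
t: 25.15
tcp_pos: [0.471, 0.2049, 0.1701]
orientation: [-3.141, 0.0, 1.369]
contact_force: [-0.6, 1.5, 1.7]
finger_gap: 0.0602
gripper_force: 0.0
```

>>> jog_arm([
  {"x": 0,"y": -3,"z": 0,"yaw": 0},
  {"x": 0,"y": -6,"z": 0,"yaw": 0},
  {"x": 0,"y": -9,"z": 0,"yaw": 0},
  {"x": 0,"y": -9,"z": 0,"yaw": 0},
  {"x": 0,"y": -9,"z": 0,"yaw": 0},
])

```text
t: 25.65
tcp_pos: [0.3845, 0.2231, 0.1711]
orientation: [3.141, -0.0, 1.37]
contact_force: [-0.5, -0.5, 0.3]
finger_gap: 0.0599
gripper_force: 0.0
```

```bash
python3 -c "
from h import *
print(observe()['tcp_pos'],observe()['contact_force'])
cv2.imwrite('pics/f.png',np.hstack([cv2.resize(camera('scene')[170:280,90:490,::-1],None,fx=2,fy=2)]))
cv2.imwrite('pics/g.png',cv2.resize(camera('top')[130:270,90:480,::-1],None,fx=2,fy=2))"
python3 -c "
import cv2,numpy as np
a=cv2.imread('pics/f.png');b=cv2.imread('pics/g.png');b=cv2.copyMakeBorder(b,0,0,0,20,0)
cv2.imwrite('pics/fg.png',np.vstack([a,b]))"
```

```text
[0.3845008  0.22312004 0.17107294] [-0.45607554 -0.46770766  0.32736734]
```

View pics/fg.png

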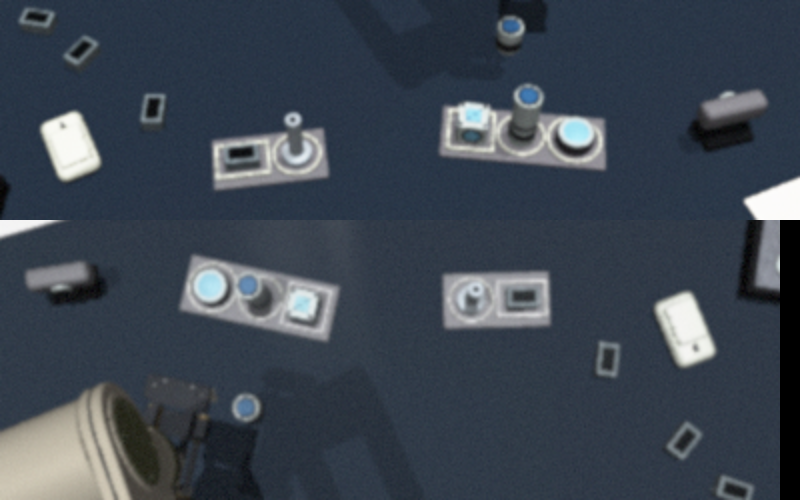

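Both views show all five parts upright inside their rims: cube (472,130), barrel (525,115), lens (575,138), filter (240,155) and post (295,148). The short barrel, mouse and webcam are undisturbed.

```bash
python3 -c "
from cell import *
print(sign_off())"
```

```text
the job is handed in; nothing more can be done
None
```

I put all five parts in their wells, upright and released, in the required order, and handed the job in at about 26 s; the final pictures show the short barrel, mouse and webcam undisturbed, and no verdict came back.

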